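# Unstack the supply trays

### The job

Take the pile of nested desk trays apart: stand the red-banded carton upright in the middle of the red dish and the yellow-banded carton upright in the middle of the yellow dish, and never move the green tray while a carton is still in it. Lay the eraser flat inside the empty grey tray. Then put the emptied green tray, turned half a turn, squarely and centred on top of that grey tray, its orange mark at the end away from the grey tray's orange mark, so that it rests level above the eraser with its ears on the ledges instead of nesting.

Things in the scene. Friction and masses are not known exactly. Their poses are not given: they have to be found in the camera images.
- red_carton_mid (a point): Small carton with a red-pink band, 23 (x) x 46 (y) x 56 (z) mm, standing in one half of the green tray; the point is its centre, 28 mm up. z is up; grasp it across its 23 mm side (x).
- yellow_carton_mid (a point): Small carton with an ochre yellow band, 21 (x) x 40 (y) x 47 (z) mm, standing in the other half of the green tray; the point is its centre, 23.5 mm up. z is up; grasp it across its 21 mm side (x).
- eraser_mid (a point): White eraser in a blue card sleeve, 20 (x) x 43 (y) x 12 (z) mm, lying flat on the table; the point is its centre, 6 mm up.
- upper_grip (a point): Loose green tray, 182 (x) x 57 (y) mm, walls 26 mm high, floor 3 mm, 0.15 kg. Across its middle stands a grip plate 10 mm thick (x), 36 mm wide (y), up to 62 mm above the underside: pinch it along x. The point is in the plate, over the tray's centre, 48 mm above the underside. Four ears 16 mm wide, 6 mm thick, flush with the underside, reach out to y = +-44 mm at x = +55 and x = -25 mm.
- upper_mark (a point): Orange strip on the rim at the green tray's +x end, 88 mm from its centre, 26 mm above its underside. At the start the tray is nested (underside 3 mm above the plywood platform, ears in the grey tray's slots, orange marks at the same end, a carton 48 mm either side of the grip). Turned half round on a grey tray, the ears rest on the ledges and the underside is 30 mm above the platform.
- tray_under: Grey tray in which the green one is nested: 200 (x) x 76 (y) mm, 88 mm over the ledges on top of its long walls; walls 30 mm high, 4 mm thick, floor 3 mm. Each long wall has two open slots 24 mm wide at x = +55 and x = -25 mm. +x points to the end with the orange strip. Origin: centre of the underside, on the plywood platform at z = 0.022. Fixed.
- tray_empty: The other grey tray, empty, of the same shape: 200 (x) x 76 (y) mm, 88 mm over the ledges on top of its long walls; walls 30 mm high, 4 mm thick, floor 3 mm. Each long wall has two open slots 24 mm wide at x = +55 and x = -25 mm. +x points to the end with the orange strip. Origin: centre of the underside, on the plywood platform at z = 0.022. Fixed.
- red_dish: Shallow square red plastic dish, 76 x 76 mm, rim 7 mm high, inside 70 x 70 mm, floor 3 mm thick. Origin: centre of the underside, on the table. Fixed.
- yellow_dish: Shallow square yellow plastic dish, 76 x 76 mm, rim 7 mm high, inside 70 x 70 mm, floor 3 mm thick. Origin: centre of the underside, on the table. Fixed.
Things that resemble listed ones, but are neither listed nor needed, are in the scene too. What is shaped like the part that bears red_carton_mid but turquoise is not meant.

How it is judged (in metres and radians):
At the end, for the whole second after the job is handed in: Cartons upright, each within 18 mm of the centre of the dish of its colour; eraser flat in the once empty grey tray; green tray level on that tray's ledges (underside 30 +-4 mm up), orange marks at opposite ends, centred to 9 mm lengthwise, 8 mm across, straight to 0.12 rad (horizontal distance between red_carton_mid and red_dish below 0.018 m and angle between each of red_carton_mid, yellow_carton_mid's own z axis and vertical below 0.1 rad and z of red_carton_mid in the frame of red_dish between 0.026 and 0.036 m and horizontal distance between yellow_carton_mid and yellow_dish below 0.018 m and z of yellow_carton_mid in the frame of yellow_dish between 0.0215 and 0.0315 m and x of eraser_mid in the frame of tray_empty between -0.085 and 0.085 m and y of eraser_mid in the frame of tray_empty between -0.028 and 0.028 m and z of eraser_mid in the frame of tray_empty between 0.003 and 0.015 m and angle between eraser_mid's own z axis and vertical below 0.2 rad and x of upper_grip in the frame of tray_empty between -0.009 and 0.009 m and y of upper_grip in the frame of tray_empty between -0.008 and 0.008 m and z of upper_grip in the frame of tray_empty between 0.074 and 0.082 m and x of upper_mark in the frame of tray_empty below -0.07 m and angle between the x axis of upper_grip and the x axis of tray_empty, either way round below 0.12 rad and angle between upper_grip's own z axis and vertical below 0.05 rad); the robot touches nothing.
It fails at once if the green tray is moved with the red carton in it (distance of upper_grip from where it was at the start of the episode above 0.025 m and horizontal distance between red_carton_mid and upper_grip below 0.08 m and distance between red_carton_mid and upper_grip below 0.09 m).
It fails at once if the green tray is moved with the yellow carton in it (distance of upper_grip from where it was at the start of the episode above 0.025 m and horizontal distance between yellow_carton_mid and upper_grip below 0.08 m and distance between yellow_carton_mid and upper_grip below 0.09 m).
It also fails if it takes over 128 s, if anything falls off the work surface, if the arm or the gripper's body presses on something with over 40 N, if the wrist force passes 120 N, or if a joint passes its speed limit or range.

### The arm

A 7-joint arm with a two-finger parallel gripper is mounted at the origin on a cart in front of the work surface, level with it; the furniture and walls round the work are solid. World frame = base frame: x ahead of the robot, y to its left, z up, the work surface at z = 0. Lengths are in mm, angles in degrees, forces in N, time in s.
With the tool pointing down it reaches from about 400 to 750 mm from the base axis. Payload 19.5 kg.
Tool frame: the origin (TCP) lies at the very end of the fingers, on their centre line; the grasp point (between the pads) lies manip.grip_point_offset behind it (manip.grip_point_offset is the distance from the TCP to the grasp point, in mm); z points along the fingers, y is the line along which they close (so a half turn about z gives the same grasp; the last joint's range is limited). The gripper opens to 85 mm and grips with 20 to 120 N. Pads are 22 mm wide; open, the fingers measure 114 mm over their backs; the gripper's body (76 mm by 85 mm) begins 54 mm behind the grasp point. The pads swing forward as they close: fully open they stand 13 mm farther back than shut.
Start: joints at [61.839, 40.479, -1.581, 85.061, 1.261, 54.483, -4.326], TCP at [249.99, -517.781, 203.868] pointing down, gripper open.
Joint ranges: [-155.06, 155.06], [-18.47, 123.98], [-90, 86.84], [0, 140.48], [-83.41, 263.41], [0, 116], [-161.91, 161.91]. Speed limits (degrees/s): [108.29, 108.29, 147.25, 147.25, 172.46, 172.46, 172.46].

### API

Orientations are given as [roll, pitch, yaw] about the fixed x, y, z axes, in that order (R = Rz(yaw) Ry(pitch) Rx(roll)).
In Python, from rig import manip, grab_frame, camera_model, look_for, outline_of, mark_of gives the robot as it stands.
- The arm moves only by the tool servo_tool, never from a script. Its argument "increments" is a list that holds one entry, the list of rows, each a list of 4 numbers: the shift along the tool's x, y, z in cm, then the turn about the tool's z in rad. A call has 1 to 12 rows; each row is the pose to reach, as a shift and turn from the pose commanded when the call began, along the tool's axes at that moment; what a row does not reach only later rows make up. A row lasts 1/12 s, in which the tool goes at most 41.7 mm and 7.16 degrees, less where a joint would pass 70% of its speed; a pose out of reach is approached as far as the arm can. A call with a gripper value outside its range is refused whole. "hand" is the closure in counts, from 0 (fully open) to 255 (shut), set as the call begins (left out, the last holds). The fingers move at their own pace and stop on an object; "squeeze" is the grip in N (left out, the last holds). Time passes only in rows, so rows that repeat a pose let the fingers close. It gives the time, the measured TCP pose, the force, the opening and the grip force at its end, in the units of the state.
- manip.observe(): the state, without advancing time (a new reading comes with each control period).
- grab_frame(name): name is "scene" or "side" or "wrist"; returns the picture (384x512x3 uint8, red, green, blue); there is no depth.
- camera_model(name): a dict with "fx", "fy", "cx", "cy" (pixels), "R" (3x3) and "t" (3): a world point X has camera coordinates R X + t; the wrist camera has in their place "tool_from_camera" (4x4, takes a point from camera to tool coordinates, whose origin is the TCP and whose axes are the flange's). Camera axes: x right, y down, z forward; pixel columns grow to the right and rows downward; lengths in mm; the calibration is good to about 2 mm. A picture is of the moment at which its call begins: read the wrist's pose just before it. camera_model takes no time and is no camera call.
- manip.sign_off(): hands the job in; it is judged then, once.
Trained networks look in the newest picture that a camera, given by its name, has taken for a name from the list of things; names that differ only in an ending like _2 or _b are one class to them, and where a whole thing is asked for, a point or a joint stands for the part that bears it (a point fixed in the world has none). Each returns a list of dicts, best first, with "confidence" (0 to 1); they miss things now and then, are a little off and sometimes report something else, mostly with a low value. They report only what shows in the picture. A call takes as long as a camera call. They do not tell look-alikes from the thing itself.
- look_for(camera, name): "uv" ([column, row] in pixels, amid what is visible of it).
- outline_of(camera, name): "region" (384x512 bool, what is visible of it) and "uv" ([column, row] in pixels, amid what is visible of it).
- mark_of(camera, name): "uv" ([column, row] in pixels: a listed point, or the origin of a listed thing).
The state is a dict: "time_s": time; "joint_pos": joint angles; "joint_vel": joint speeds; "joint_torque": joint torques, N m; "position": TCP position; "tcp_rot": TCP orientation; "ft_force": force on the tool from outside, world axes, zero at the start; "ft_torque": the same for the moment, N m; "width": finger opening in mm; "gripper_force": force on a finger pad.
Only numpy, scipy, OpenCV 4.12 (cv2) and the standard library are available. Lean on these libraries where they do the work, as an engineer would, in place of code of your own. Each camera call takes 0.05 s, during which the arm holds its last target. There are 200 camera calls.

## Working session

There is one attempt and no reset: what is moved stays moved. The work goes in short steps, Python scripts to look and compute and a tool call to move; the robot and the scene stay as the last step left them, time stands still between calls to the robot, and variables do not carry over. Pictures are saved under pics/ and viewed, at most 14 in all, crops included, and the job is handed in when it is done.

Besides the shell and the picture viewer there is one more tool, called after ">>>" in YAML: its name, and indented under it one key for each argument. servo_tool: Moves the arm, as the interface text tells. Its arguments: {"type":"object","properties":{"increments":{"type":"array"},"hand":{"type":"number"},"squeeze":{"type":"number"}},"required":["increments"]}

```bash
ls; mkdir -p pics
cat > h.py <<'E'
import numpy as np, cv2
from rig import manip, grab_frame, camera_model, look_for, outline_of, mark_of
from scipy.spatial.transform import Rotation as Ro
def ray(cam,uv,st=None):
    m=camera_model(cam); d=np.array([(uv[0]-m['cx'])/m['fx'],(uv[1]-m['cy'])/m['fy'],1.])
    if cam=='wrist':
        T=np.array(m['tool_from_camera']); R=Ro.from_euler('xyz',st['tcp_rot'],degrees=True).as_matrix()
        return R@T[:3,3]+np.array(st['position']), R@T[:3,:3]@d
    R=np.array(m['R']);t=np.array(m['t']); return -R.T@t, R.T@d
def onz(cam,uv,z,st=None):
    o,d=ray(cam,uv,st); return o+d*(z-o[2])/d[2]
def proj(cam,X,st=None):
    m=camera_model(cam); X=np.array(X,float)
    if cam=='wrist':
        T=np.array(m['tool_from_camera']); R=Ro.from_euler('xyz',st['tcp_rot'],degrees=True).as_matrix()
        c=T[:3,:3].T@(R.T@(X-np.array(st['position']))-T[:3,3])
    else: c=np.array(m['R'])@X+np.array(m['t'])
    return np.array([m['fx']*c[0]/c[2]+m['cx'],m['fy']*c[1]/c[2]+m['cy']])
def save(cam,name,s=1.5):
    im=grab_frame(cam); cv2.imwrite('pics/'+name,cv2.resize(im[:,:,::-1],None,fx=s,fy=s)); return im
E
python3 - <<'E'
from h import *
np.set_printoptions(precision=1,suppress=True)
print(manip.grip_point_offset, manip.observe())
Z={'red_carton_mid':53,'yellow_carton_mid':48.5,'eraser_mid':6,'upper_grip':73,'upper_mark':51,'tray_under':22,'tray_empty':22,'red_dish':0,'yellow_dish':0}
for c in ('scene','side'):
    save(c,c+'0.png')
    m=camera_model(c); print(c,-np.array(m['R']).T@np.array(m['t']))
    for n,z in Z.items():
        for r in mark_of(c,n): 
            if r['confidence']>.25: print(n,round(r['confidence'],2),np.array(r['uv']),onz(c,r['uv'],z))
print(camera_model('wrist'))
E
```

```text
pics
18.700000000000003 {'time_s': 0.0, 'joint_pos': array([61.8, 40.5, -1.6, 85.1,  1.3, 54.5, -4.3]), 'joint_vel': array([-0. ,  0. , -0.1,  0. , -0.1,  0. , -0. ]), 'joint_torque': array([ -0. , -88.3,   1.2, -23.6,   0. ,   0. ,   0. ]), 'position': array([ 249.9, -517.5,  203.4]), 'tcp_rot': array([-179.9,    0. ,   25.8]), 'ft_force': array([ 0.2, -0.6,  0.2]), 'ft_torque': array([-0.,  0.,  0.]), 'gripper_force': 0.0, 'width': 85.52935228981895}
scene [-100.7  835.9  790.1]
red_carton_mid 0.77 [251.5 188. ] [584.   17.9  53. ]
red_carton_mid 0.46 [294.2 140.4] [ 669.3 -330.8   53. ]
yellow_carton_mid 0.63 [267.8 202.5] [501.7  38.6  48.5]
upper_grip 0.81 [261.3 190.7] [534.   31.3  73. ]
upper_mark 0.94 [243.5 184.9] [616.2  19.4  51. ]
tray_under 0.64 [259.6 202.7] [541.7  27.9  22. ]
tray_empty 0.93 [222.8 236.4] [518.3 217.5  22. ]
red_dish 0.7 [313.  154.3] [ 604.8 -371.2    0. ]
yellow_dish 0.58 [180.1 281.9] [497.2 395.4   0. ]
side [  629.3 -1227.9   637.4]
red_carton_mid 0.57 [258. 198.] [576.9  41.4  53. ]
yellow_carton_mid 0.45 [230.2 198.8] [481.4  40.4  48.5]
eraser_mid 0.61 [203.7 291.2] [ 461.8 -412.5    6. ]
upper_grip 0.67 [249.2 193.9] [547.6  29.7  73. ]
upper_mark 0.56 [270.3 201.4] [619.2  20.2  51. ]
tray_under 0.63 [245.3 206.5] [533.3  36.8  22. ]
tray_empty 0.97 [247.6 189.1] [531.4 187.4  22. ]
red_dish 0.66 [258.7 281.7] [ 595.5 -359.3    0. ]
yellow_dish 0.63 [245.8 175.2] [510.7 385.6   0. ]
{'fx': 271.6140385527413, 'fy': 271.6140385527413, 'cx': 255.67394566995122, 'cy': 194.00430507300788, 'tool_from_camera': array([[   0. ,   -1. ,   -0.3,   68. ],
       [   1. ,   -0. ,    0. ,    0. ],
       [  -0. ,   -0.3,    1. , -170.2],
       [   0. ,    0. ,    0. ,    1. ]])}
```

View pics/scene0.png

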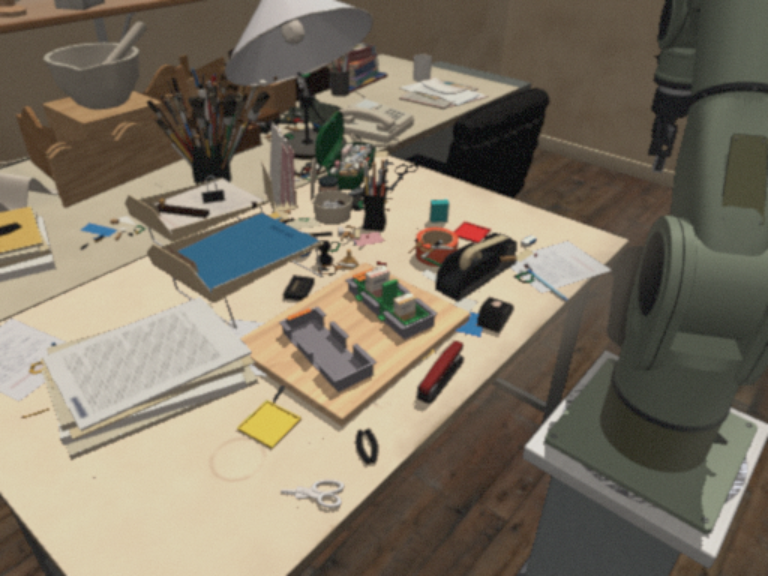

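View pics/side0.png

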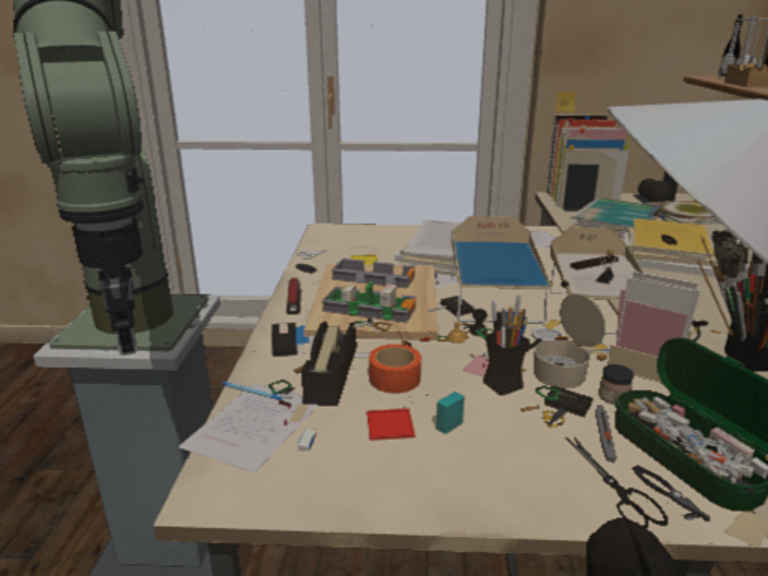

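The pictures show the nested trays at about scene (260,195), the empty grey tray at (220,236), and the dishes at (313,155) red and (180,282) yellow. There are two candidates for the red carton. One stands in the green tray at scene (251,188). The other, at scene (294,140), is turquoise and stands alone, so it isn't the one meant. Next I move up over the eraser and red dish to look from near.

>>> servo_tool:
  increments:
    - [[0, 0, -4, 0], [0, 0, -8, 0], [4, 0, -10, 0], [8, 0, -10, 0], [12, 0, -10, 0], [16, 0, -10, 0], [20, -1, -10, 0], [23, -1, -10, 0], [25, -1, -10, 0], [25, -1, -10, 0], [25, -1, -10, 0]]

```text
time_s: 1.92
position: [471.4, -399.5, 303.5]
tcp_rot: [-180.0, 0.0, 25.9]
ft_force: [-0.9, -0.2, -0.3]
width: 85.4
gripper_force: 0.0
```

```bash
cat >> h.py <<'E'
def see(names,pic=None):
    import time
    st=manip.observe(); im=grab_frame('wrist')
    if pic: cv2.imwrite('pics/'+pic,cv2.resize(im[:,:,::-1],None,fx=1.5,fy=1.5))
    print(np.round(st['position'],1),np.round(st['tcp_rot'],1),np.round(st['joint_pos'],1),st['time_s'])
    for n,z in names.items():
        for r in mark_of('wrist',n):
            if r['confidence']>.25: print(n,round(r['confidence'],2),np.round(r['uv'],1),np.round(onz('wrist',r['uv'],z,st),1))
    return st
def rect(n,z,st,i=0):
    r=outline_of('wrist',n)
    if len(r)<=i: print('no',n); return
    c=max(cv2.findContours(r[i]['region'].astype(np.uint8),0,1)[0],key=cv2.contourArea)[:,0]
    P=np.array([onz('wrist',u,z,st)[:2] for u in c],np.float32)
    print('rect',n,round(r[i]['confidence'],2),cv2.minAreaRect(P))
def go(x,y,z,yaw):
    st=manip.observe(); p=np.array([x,y,z])-st['position']; R=Ro.from_euler('xyz',st['tcp_rot'],degrees=True).as_matrix()
    a=(st['tcp_rot'][2]-yaw+180)%360-180
    print('shift cm',np.round(R.T@p/10,2),'turn rad',round(np.deg2rad(a),3))
E
python3 - <<'E'
from h import *
st=see({'eraser_mid':6,'red_dish':0},'w1.png')
rect('eraser_mid',12,st); rect('red_dish',5,st)
E
```

```text
[ 471.4 -399.5  303.5] [-180.     0.    25.9] [ 37.5  40.2  -0.4  64.    0.2  75.9 -27. ] 1.9167
eraser_mid 0.66 [264.  169.9] [ 461.2 -420.7    6. ]
red_dish 0.58 [272.8  81.1] [ 597.3 -369.4    0. ]
rect eraser_mid 0.64 ((465.35321044921875, -418.8319091796875), (43.76220703125, 21.436071395874023), 78.65657806396484)
rect red_dish 0.57 ((597.920166015625, -364.7655029296875), (76.8848648071289, 76.58056640625), 8.338865280151367)
```

View pics/w1.png

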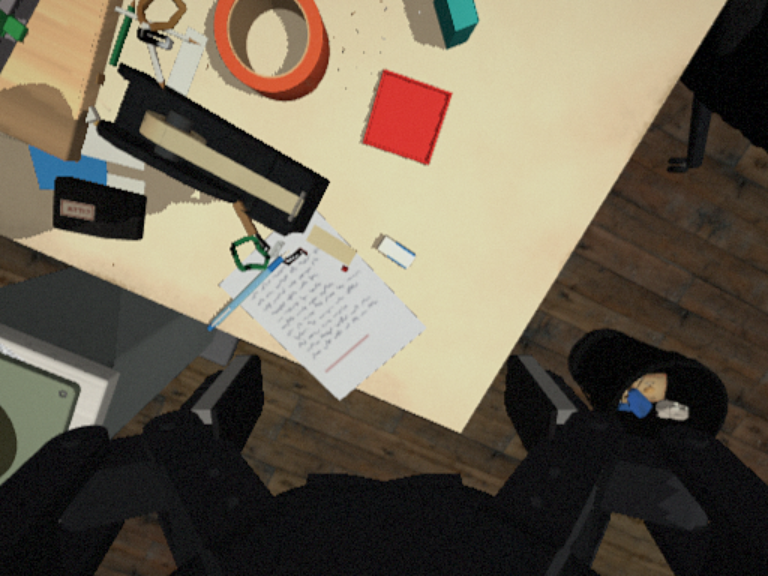

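The wrist picture shows the white and blue eraser at about (264,167) px and the red dish at (271,78) px, with the turquoise decoy beyond them. The outline sizes (44x21 and 77x77 mm) match the given ones. I go down over the eraser.

>>> servo_tool:
  increments:
    - [[-1.5, 1.6, 4, -0.1], [-1.5, 1.6, 8, -0.22], [-1.5, 1.6, 12, -0.34], [-1.5, 1.6, 15, -0.46], [-1.5, 1.6, 18, -0.58], [-1.5, 1.6, 20, -0.7], [-1.5, 1.6, 20, -0.82], [-1.5, 1.6, 20, -0.944], [-1.5, 1.6, 20, -0.944], [-1.5, 1.6, 20, -0.944], [-1.5, 1.6, 20, -0.944]]
  hand: 120
  squeeze: 30

```text
time_s: 3.08
position: [464.1, -421.3, 104.2]
tcp_rot: [180.0, 0.0, 79.6]
ft_force: [-0.2, -0.3, 0.7]
width: 45.3
gripper_force: 0.0
```

Run:
```python
from h import *
st=see({'eraser_mid':6,'red_dish':0})
rect('eraser_mid',12,st)
print(st['width']); go(465,-420,5,80)
```

```text
[ 464.1 -421.3  104.2] [180.    0.   79.6] [ 46.   52.3 -14.8  79.7  15.3  49.9  16.5] 3.0833
red_dish 0.89 [379.7 108.4] [ 596. -367.    0.]
rect eraser_mid 0.79 ((464.9254150390625, -417.7698974609375), (43.08799362182617, 19.0714111328125), 82.31229400634766)
45.335609988854124
shift cm [0.11 0.05 9.9 ] turn rad -0.004
```

>>> servo_tool:
  increments:
    - [[0.3, 0, 4, -0.047], [0.3, 0, 7.5, -0.047], [0.3, 0, 9.3, -0.047], [0.3, 0, 10.2, -0.047], [0.3, 0, 10.2, -0.047], [0.3, 0, 10.2, -0.047]]

```text
time_s: 3.78
position: [465.1, -418.3, 2.7]
tcp_rot: [180.0, 0.0, 82.5]
ft_force: [-0.3, 0.6, 0.2]
width: 45.1
gripper_force: 0.0
```

>>> servo_tool:
  increments:
    - [[0, 0, 0, 0], [0, 0, 0, 0], [0, 0, 0, 0], [0, 0, 0, 0], [0, 0, 0, 0], [0, 0, 0, 0]]
  hand: 255

```text
time_s: 4.28
position: [464.8, -418.1, 2.1]
tcp_rot: [180.0, 0.0, 82.5]
ft_force: [-0.1, 0.1, 0.8]
width: -0.3
gripper_force: 0.0
```

>>> servo_tool:
  increments:
    - [[0, 0, -3, 0], [0, 0, -7, 0], [0, 0, -11, 0], [0, 0, -15, 0], [0, 0, -19, 0], [0, 0, -23, 0], [0, 0, -23, 0]]

```text
time_s: 4.87
position: [466.6, -419.2, 239.4]
tcp_rot: [179.5, 0.3, 82.5]
ft_force: [0.3, -0.2, 0.4]
width: -0.2
gripper_force: 0.0
```

Run:
```python
from h import *
st=see({'eraser_mid':6,'red_dish':0},'w2.png')
rect('eraser_mid',12,st)
```

```text
[ 466.6 -419.2  239.4] [179.5   0.3  82.5] [ 46.6  43.9 -17.4  69.9  13.   67.5  21.5] 4.8667
eraser_mid 0.67 [255.8 167. ] [ 468.7 -423.     6. ]
red_dish 0.86 [339.  117.8] [ 598.  -368.3    0. ]
rect eraser_mid 0.6 ((464.255859375, -418.660400390625), (41.73229217529297, 19.278230667114258), 82.72744750976562)
```

View pics/w2.png

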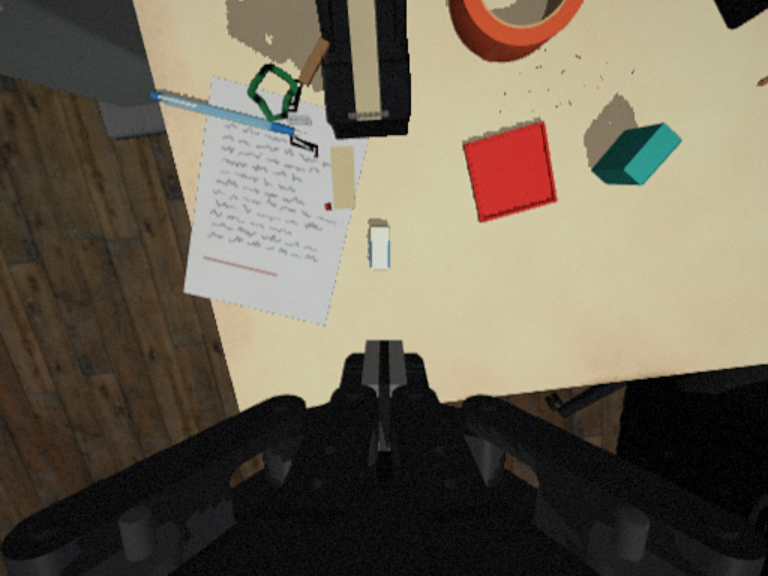

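The fingers shut without the eraser, which is still at display (378,247). I go down again open and look before closing.

>>> servo_tool:
  increments:
    - [[0, 0, 4, 0], [0, 0, 8, 0], [0, 0, 12, 0], [0, 0, 16, 0], [0, 0, 20, 0], [0, 0, 22.5, 0], [0, 0, 23.5, 0], [0, 0, 23.5, 0], [0, 0, 23.5, 0]]
  hand: 130

```text
time_s: 5.82
position: [464.9, -418.1, -2.5]
tcp_rot: [180.0, -0.0, 82.6]
ft_force: [0.2, -0.3, 0.4]
width: 42.4
gripper_force: 0.0
```

Run:
```python
from h import *
st=see({'eraser_mid':6}); rect('eraser_mid',12,st)
a=grab_frame('wrist')[100:384,100:412]; b=grab_frame('side')
u=proj('side',[465,-419,10]).astype(int); print(u)
b=b[max(u[1]-70,0):u[1]+44,u[0]-60:u[0]+65]
o=np.hstack([cv2.resize(a,(400,364)),cv2.resize(b,(400,364))]); cv2.imwrite('pics/w3.png',o[:,:,::-1])
```

```text
[ 464.9 -418.1   -2.5] [180.   -0.   82.6] [ 45.1  60.9 -13.3  83.1  18.9  38.2  16.1] 5.8167
eraser_mid 0.7 [253.4 228.9] [ 463.7 -418.3    6. ]
rect eraser_mid 0.91 ((464.9360046386719, -417.42645263671875), (45.556800842285156, 20.00396156311035), 81.61194610595703)
[204 291]
```

View pics/w3.png

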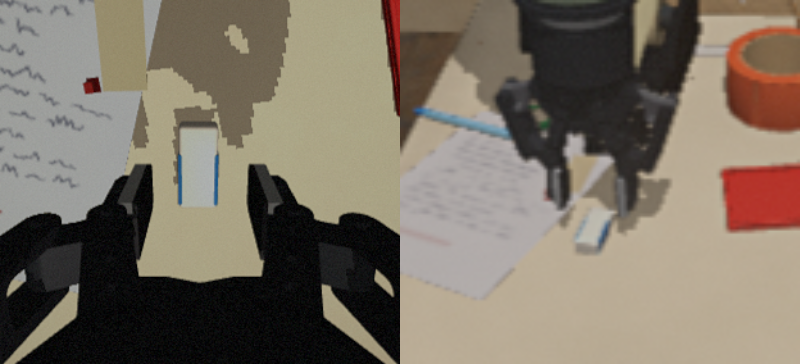

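Run:
```python
from h import *
st=manip.observe(); yx=np.array([np.cos(np.deg2rad(82.6)),np.sin(np.deg2rad(82.6)),0]); yy=np.array([yx[1],-yx[0],0])
P=np.array([464.9,-418.1,0])
for z in (0,10,20,30):
    for s in (-1,1):
        q=P+yy*s*25-yx*11+[0,0,z]; q2=P+yy*s*25+yx*11+[0,0,z]
        print(z,s,proj('side',q).round(1),'front edge in wrist',proj('wrist',q2,st).round(1),proj('wrist',q,st).round(1))
```

```text
0 -1 [193.6 296.3] front edge in wrist [216.5 208.4] [217.8 239.3]
0 1 [213.4 298.6] front edge in wrist [293.1 208.3] [291.9 239.2]
10 -1 [193.3 293. ] front edge in wrist [214.3 213.6] [215.7 246.1]
10 1 [213.2 295.3] front edge in wrist [295.2 213.4] [293.9 245.9]
20 -1 [193.1 289.6] front edge in wrist [211.8 219.4] [213.4 253.6]
20 1 [213.  291.9] front edge in wrist [297.7 219.2] [296.2 253.4]
30 -1 [192.8 286.3] front edge in wrist [209. 226.] [210.8 262. ]
30 1 [212.8 288.5] front edge in wrist [300.5 225.8] [298.8 261.9]
```

Side and wrist views agree that the fingertips are about 25–30 mm above the reported TCP height. I find the surface by guarded contact.

>>> servo_tool:
  increments:
    - [[0, 0, 0.3, 0], [0, 0, 0.6, 0], [0, 0, 0.9, 0], [0, 0, 1.2, 0], [0, 0, 1.5, 0], [0, 0, 1.5, 0]]

```text
time_s: 6.57
position: [464.5, -417.8, -18.9]
tcp_rot: [-180.0, -0.0, 82.6]
ft_force: [-0.7, 0.5, -0.1]
width: 42.0
gripper_force: 0.0
```

Run:
```python
from h import *
a=grab_frame('wrist')[100:384,100:412]; b=grab_frame('side')[221:335,144:269]
o=np.hstack([cv2.resize(a,(400,364)),cv2.resize(b,(400,364))]); cv2.imwrite('pics/w4.png',o[:,:,::-1])
```

```text
(no output)
```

View pics/w4.png

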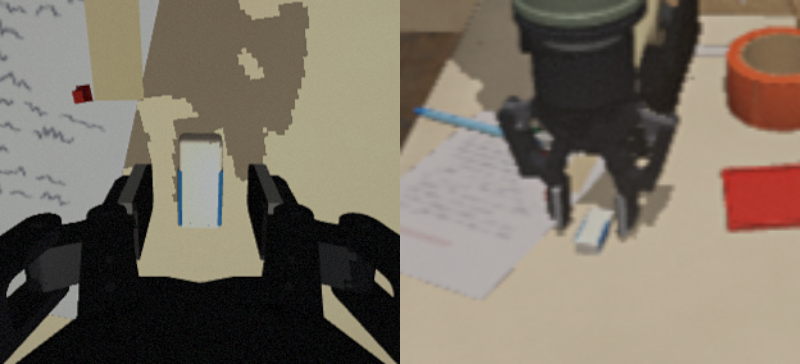

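>>> servo_tool:
  increments:
    - [[0, 0, 0.2, 0], [0, 0, 0.4, 0], [0, 0, 0.5, 0], [0, 0, 0.5, 0]]

```text
time_s: 7.0
position: [464.7, -418.0, -23.4]
tcp_rot: [-180.0, -0.0, 82.6]
ft_force: [-0.7, -0.0, -0.7]
width: 42.2
gripper_force: 0.0
```

>>> servo_tool:
  increments:
    - [[0, 0, 0, 0], [0, 0, 0, 0], [0, 0, 0, 0], [0, 0, 0, 0], [0, 0, 0, 0]]
  hand: 255

```text
time_s: 7.42
position: [464.8, -418.1, -22.9]
tcp_rot: [180.0, 0.0, 82.6]
ft_force: [-0.5, 1.3, 4.0]
width: 17.7
gripper_force: 30.5
```

>>> servo_tool:
  increments:
    - [[0, 0, -3, 0], [0, 0, -6, 0], [0, 0, -10, 0], [0, 0, -14, 0], [0, 0, -18, 0], [0, 0, -22, 0], [0, 0, -26, 0], [0, 0, -30, 0], [2, 0, -32, 0], [5, 0, -32, 0], [8, 0, -32, 0], [8, 0, -32, 0]]

```text
time_s: 8.42
position: [476.7, -333.4, 297.8]
tcp_rot: [179.9, -0.1, 82.9]
ft_force: [0.6, 0.2, 0.7]
width: 17.9
gripper_force: 30.0
```

>>> servo_tool:
  increments:
    - [[3, 0, 0, 0], [7, 0, 0, 0], [11, -0.5, 0, 0], [15, -1, 0, 0], [19, -1.5, 0, 0], [23, -2, 0, 0], [27, -2.5, 0, 0], [31, -2.5, 0, 0], [35, -3, 0, 0], [39, -3, 0, 0], [43, -3, 0, 0], [44, -3, 0, 0]]

```text
time_s: 9.42
position: [502.0, 107.7, 296.9]
tcp_rot: [-180.0, -0.2, 82.9]
ft_force: [-0.4, 1.0, -1.1]
width: 18.0
gripper_force: 30.0
```

>>> servo_tool:
  increments:
    - [[3, 0, 0, 0], [4.5, 0, 0, 0], [4.5, 0, 0, 0], [4.5, 0, 0, 0]]

```text
time_s: 9.75
position: [508.1, 146.4, 296.7]
tcp_rot: [-180.0, 0.0, 82.6]
ft_force: [0.9, -1.3, 0.2]
width: 17.9
gripper_force: 30.0
```

Run:
```python
from h import *
Z={'red_carton_mid':53,'yellow_carton_mid':48.5,'upper_grip':73,'upper_mark':51,'tray_under':22,'tray_empty':22,'yellow_dish':0}
st=see(Z,'w5.png')
rect('tray_empty',52,st); rect('yellow_dish',5,st);rect('red_carton_mid',81,st);rect('yellow_carton_mid',72,st)
```

```text
[508.1 146.4 296.7] [-180.     0.    82.6] [ -9.4  31.5 -18.7  84.8  10.6  65.5 -37.3] 9.75
red_carton_mid 0.94 [308.9 232.8] [580.8  22.3  53. ]
upper_grip 0.55 [279.4 232.1] [531.9  38.7  73. ]
upper_mark 0.69 [336.1 234. ] [625.6  13.4  51. ]
tray_under 0.67 [281.  219.8] [539.1  38.7  22. ]
tray_empty 0.9 [266.9 108.3] [536.5 226.4  22. ]
rect tray_empty 0.78 ((535.2027587890625, 224.17630004882812), (87.9185562133789, 202.93455505371094), 76.1151351928711)
rect yellow_dish 0.6 ((499.4488830566406, 376.714111328125), (74.71163940429688, 35.379032135009766), 6.6717352867126465)
rect red_carton_mid 0.62 ((576.996826171875, 32.53445816040039), (61.662330627441406, 36.020469665527344), 76.20394897460938)
no yellow_carton_mid
```

View pics/w5.png

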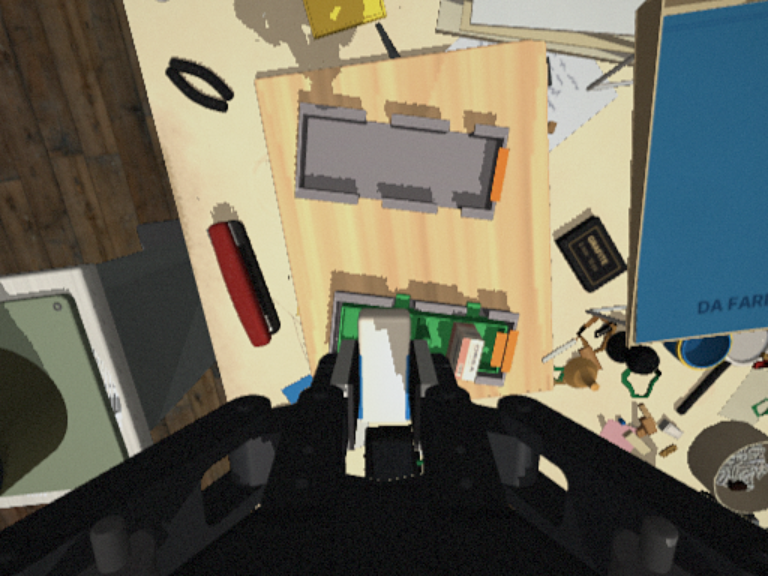

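The picture shows the empty grey tray centred at display (400,160) with its orange strip at the right (+x) end, pointing about -14°. The green tray is at (425,340), with the red-banded carton at (468,350), and the eraser is held at (385,365). I place the eraser in the grey tray.

>>> servo_tool:
  increments:
    - [[4, 0.8, 0, 0.06], [8.1, 1.7, 3, 0.113], [8.1, 1.7, 7, 0.113], [8.1, 1.7, 11, 0.113], [8.1, 1.7, 15, 0.113], [8.1, 1.7, 19, 0.113], [8.1, 1.7, 22, 0.113], [8.1, 1.7, 23.5, 0.113], [8.1, 1.7, 23.5, 0.113], [8.1, 1.7, 23.5, 0.113]]

```text
time_s: 11.18
position: [535.6, 224.2, 62.1]
tcp_rot: [-180.0, 0.0, 76.1]
ft_force: [0.4, 0.3, 0.6]
width: 17.8
gripper_force: 30.0
```

>>> servo_tool:
  increments:
    - [[0, 0, 2, 0], [0, 0, 4, 0], [0, 0, 5, 0], [0, 0, 5.6, 0], [0, 0, 5.8, 0], [0, 0, 5.8, 0]]

```text
time_s: 11.68
position: [536.0, 224.4, 4.6]
tcp_rot: [180.0, -0.0, 76.1]
ft_force: [-0.9, 1.1, -0.5]
width: 17.9
gripper_force: 30.0
```

>>> servo_tool:
  increments:
    - [[0, 0, 0.1, 0], [0, 0, 0.1, 0], [0, 0, 0.1, 0], [0, 0, 0.1, 0]]
  hand: 130

```text
time_s: 12.02
position: [535.8, 224.2, 3.3]
tcp_rot: [180.0, -0.0, 76.1]
ft_force: [-0.3, -0.3, -0.9]
width: 42.1
gripper_force: 0.0
```

>>> servo_tool:
  increments:
    - [[0, 0, -3, 0], [0, 0, -7, 0], [0, 0, -11, 0], [0, 0, -15, 0], [0, 0, -19, 0], [0, 0, -23, 0], [0, 0, -25, 0], [-3, 1, -25, 0], [-7, 2, -25, 0], [-11, 3, -25, 0], [-15, 4, -25, 0], [-19, 5, -25, 0]]

```text
time_s: 13.02
position: [538.0, 25.8, 253.3]
tcp_rot: [180.0, -0.0, 76.1]
ft_force: [1.1, -0.7, 0.3]
width: 41.6
gripper_force: 0.0
```

>>> servo_tool:
  increments:
    - [[-3, 0.6, 0, 0], [-5, 1, 0, 0], [-5, 1, 0, 0], [-5, 1, 0, 0]]

```text
time_s: 13.35
position: [536.0, -23.9, 253.1]
tcp_rot: [180.0, -0.0, 76.0]
ft_force: [-0.1, 0.7, -0.5]
width: 42.5
gripper_force: 0.0
```

Run:
```python
from h import *
Z={'eraser_mid':31,'red_carton_mid':56,'yellow_carton_mid':51.5,'upper_grip':73,'upper_mark':51,'tray_under':22,'tray_empty':22}
st=see(Z,'w6.png')
rect('tray_empty',52,st); rect('tray_under',52,st);rect('red_carton_mid',81,st);rect('yellow_carton_mid',72,st);rect('upper_grip',60,st)
```

```text
[536.  -23.9 253.1] [180.  -0.  76.] [  8.7  34.5 -17.8  88.2  11.6  59.1 -26.1] 13.35
red_carton_mid 0.67 [391.1 332.2] [ 686.2 -338.7   56. ]
red_carton_mid 0.66 [279.6 126.2] [580.9  24.7  56. ]
yellow_carton_mid 0.6 [205.7 123.6] [487.   51.5  51.5]
upper_grip 0.64 [241.3 124.7] [533.5  38.9  73. ]
upper_mark 0.82 [309.3 124.5] [620.1  17.1  51. ]
tray_under 0.35 [243.3 127. ] [532.7  34.7  22. ]
tray_empty 0.7 [311.4 122.6] [628.7  17.   22. ]
rect tray_empty 0.92 ((524.1427001953125, 182.92459106445312), (10.339620590209961, 198.27529907226562), 75.9949951171875)
rect tray_under 0.68 ((472.3650207519531, 53.870182037353516), (86.29156494140625, 69.21754455566406), 75.59598541259766)
rect red_carton_mid 0.71 ((691.0437622070312, -294.51031494140625), (11.768409729003906, 37.454246520996094), 30.238603591918945)
rect yellow_carton_mid 0.92 ((490.4493103027344, 49.582313537597656), (40.32881546020508, 25.224733352661133), 73.73876953125)
rect upper_grip 0.85 ((536.9305419921875, 38.026206970214844), (81.573974609375, 179.67062377929688), 75.9840087890625)
```

View pics/w6.png

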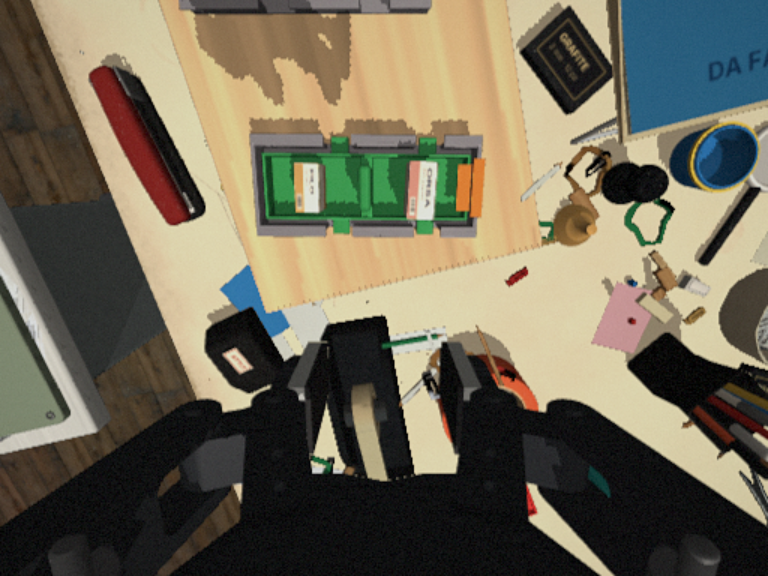

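The wrist view shows the orange-yellow-banded carton at display (310,188), the red-banded one at (424,190), the grip plate at (366,190) between them and the orange mark at the right. The red carton's red-pink band and its place in the green tray fit the description, and the turquoise one is away on the table. I move over the red carton.

>>> servo_tool:
  increments:
    - [[3, 1.6, 2, 0], [5.9, 3.2, 4, 0], [5.9, 3.2, 8, 0], [5.9, 3.2, 12, 0], [5.9, 3.2, 15.3, 0], [5.9, 3.2, 15.3, 0], [5.9, 3.2, 15.3, 0]]
  hand: 150

```text
time_s: 14.58
position: [581.1, 26.4, 99.9]
tcp_rot: [-179.9, 0.0, 76.1]
ft_force: [0.2, -0.6, 0.7]
width: 35.2
gripper_force: 0.0
```

Run:
```python
from h import *
Z={'red_carton_mid':56,'upper_grip':73}
st=see(Z,'w7.png'); rect('red_carton_mid',70,st); rect('upper_grip',60,st); print(st['width'])
```

```text
[581.1  26.4  99.9] [-179.9    0.    76.1] [  1.4  49.2 -14.4  90.2  16.1  42.8 -34. ] 14.5833
red_carton_mid 0.87 [256.7 205.8] [581.6  24.4  56. ]
upper_grip 0.85 [191.1 209.1] [533.5  39.3  73. ]
rect red_carton_mid 0.68 ((580.4736328125, 24.96172332763672), (60.70280456542969, 24.54305648803711), 72.80581665039062)
rect upper_grip 0.6 ((540.2053833007812, 46.05275344848633), (76.59801483154297, 175.53607177734375), 75.95565795898438)
35.16673397122842
```

View pics/w7.png

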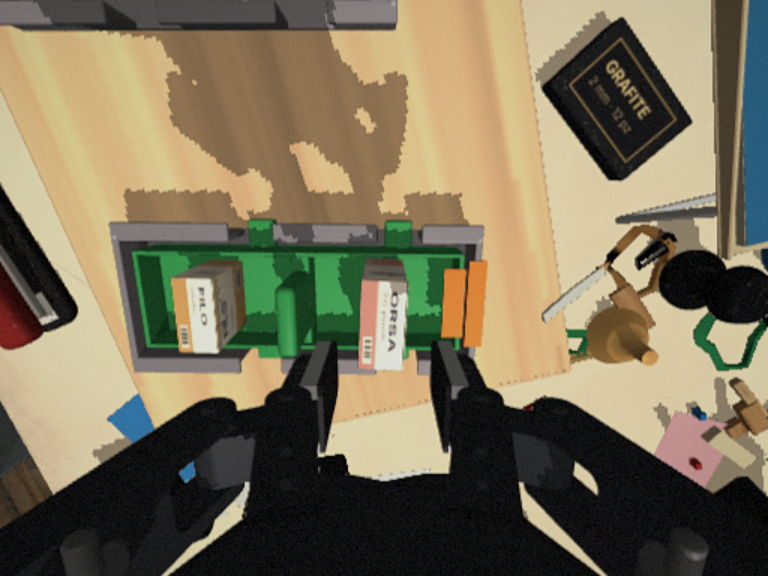

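The red carton is at display (384,315), centred between the fingers. I descend, grip and lift.

>>> servo_tool:
  increments:
    - [[-0.1, 0, 2.5, 0], [-0.1, 0, 4.5, 0], [-0.1, 0, 6, 0], [-0.1, 0, 7, 0], [-0.1, 0, 7.2, 0], [-0.1, 0, 7.2, 0]]

```text
time_s: 15.33
position: [581.3, 25.4, 28.4]
tcp_rot: [180.0, -0.0, 76.1]
ft_force: [0.5, 0.1, -0.5]
width: 35.4
gripper_force: 0.0
```

>>> servo_tool:
  increments:
    - [[0, 0, 0, 0], [0, 0, 0, 0], [0, 0, 0, 0], [0, 0, 0, 0], [0, 0, 0, 0]]
  hand: 255

```text
time_s: 15.75
position: [581.8, 25.4, 29.1]
tcp_rot: [179.9, -0.0, 76.1]
ft_force: [-0.9, 0.3, 8.0]
width: 22.5
gripper_force: 30.7
```

>>> servo_tool:
  increments:
    - [[0, 0, -0.5, 0], [0, 0, -1.2, 0], [0, 0, -2.2, 0], [0, 0, -4, 0], [0, 0, -6, 0], [0, 0, -9, 0], [0, 0, -12, 0], [0, 0, -15, 0], [0, 0, -15, 0]]

```text
time_s: 16.5
position: [583.0, 25.7, 184.1]
tcp_rot: [179.6, -0.2, 76.1]
ft_force: [0.4, 0.3, 0.7]
width: 22.7
gripper_force: 29.7
```

Run:
```python
from h import *
st=see({'upper_grip':73}); go(597,-366,180,82)
```

```text
[583.   25.7 184.1] [179.6  -0.2  76.1] [  2.5  42.8 -16.4  85.1  13.8  53.6 -31.8] 16.5
upper_grip 0.8 [207.3 185.4] [534.   37.4  73. ]
upper_grip 0.33 [164.1   5.5] [544.  206.6  73. ]
shift cm [-37.61  10.93  -0.05] turn rad -0.104
```

>>> servo_tool:
  increments:
    - [[-2, 0.5, 0, 0], [-5, 1.5, 0, -0.02], [-8, 2.5, 0, -0.04], [-12, 3.5, 0, -0.06], [-16, 4.7, 0, -0.08], [-20, 5.8, 0, -0.1], [-24, 7, 0, -0.1], [-28, 8.1, 0, -0.1], [-32, 9.3, 0, -0.1], [-35, 10.2, 0, -0.1], [-37, 10.9, 0, -0.1], [-37.6, 10.9, 0, -0.1]]

```text
time_s: 17.6
position: [595.1, -369.5, 176.2]
tcp_rot: [-179.9, 0.0, 81.6]
ft_force: [0.3, -0.8, -1.2]
width: 22.6
gripper_force: 29.7
```

>>> servo_tool:
  increments:
    - [[0, 0, 0, 0], [0, 0, 0, 0]]

```text
time_s: 17.77
position: [596.3, -364.8, 177.3]
tcp_rot: [-179.9, -0.1, 81.8]
ft_force: [0.4, 0.5, -0.2]
width: 22.7
gripper_force: 29.7
```

Run:
```python
from h import *
st=see({'red_dish':0}); rect('red_dish',6,st); go(597,-366,60,82)
```

```text
[ 596.3 -364.8  177.3] [-1.799e+02 -1.000e-01  8.180e+01] [ 35.8  55.5 -20.6  54.7  17.7  72.5  10.1] 17.7667
red_dish 0.87 [255.3 174.6] [ 595.7 -367.1    0. ]
rect red_dish 0.72 ((598.2091674804688, -364.9329833984375), (77.55821228027344, 76.18769073486328), 7.801258563995361)
shift cm [-0.16  0.04 11.8 ] turn rad -0.002
```

>>> servo_tool:
  increments:
    - [[-0.1, 0, 3.5, 0], [-0.1, 0, 7, 0], [-0.1, 0, 10.5, 0], [-0.1, 0, 13.5, 0], [-0.1, 0, 15.5, 0], [-0.1, 0, 16.5, 0], [-0.1, 0, 17, 0], [-0.1, 0, 17, 0], [-0.1, 0, 17, 0]]

```text
time_s: 18.67
position: [597.0, -366.9, 9.3]
tcp_rot: [179.9, 0.0, 81.8]
ft_force: [0.4, -0.4, 0.1]
width: 22.5
gripper_force: 29.7
```

>>> servo_tool:
  increments:
    - [[0, 0, 0.1, 0], [0, 0, 0.2, 0], [0, 0, 0.3, 0], [0, 0, 0.3, 0]]

```text
time_s: 19.0
position: [596.3, -366.8, 5.0]
tcp_rot: [180.0, -0.0, 81.8]
ft_force: [0.0, 1.1, -0.2]
width: 22.5
gripper_force: 29.7
```

>>> servo_tool:
  increments:
    - [[0, 0, 0.1, 0], [0, 0, 0.2, 0], [0, 0, 0.2, 0], [0, 0, 0.2, 0]]

```text
time_s: 19.33
position: [596.5, -366.9, 4.1]
tcp_rot: [180.0, 0.0, 81.8]
ft_force: [-5.5, 2.9, 16.7]
width: 22.5
gripper_force: 32.0
```

>>> servo_tool:
  increments:
    - [[0, 0, 0, 0], [0, 0, 0, 0], [0, 0, 0, 0], [0, 0, 0, 0]]
  hand: 140

```text
time_s: 19.67
position: [596.2, -366.8, 2.7]
tcp_rot: [-180.0, -0.0, 81.8]
ft_force: [0.7, -0.4, -0.1]
width: 38.6
gripper_force: 0.0
```

>>> servo_tool:
  increments:
    - [[0, 0, -2, 0], [0, 0, -5, 0], [0, 0, -8, 0], [0, 0, -12, 0], [0, 0, -16, 0], [0, 0, -18, 0], [0, 0, -18, 0]]

```text
time_s: 20.25
position: [597.8, -367.5, 188.0]
tcp_rot: [179.6, 0.1, 81.8]
ft_force: [0.1, 0.2, 0.3]
width: 38.4
gripper_force: 0.0
```

Run:
```python
from h import *
st=see({'red_dish':0,'red_carton_mid':31}); rect('red_carton_mid',59,st); go(488,50,200,76)
```

```text
[ 597.8 -367.5  188. ] [1.796e+02 1.000e-01 8.180e+01] [ 35.8  55.1 -20.6  53.6  17.6  73.5  10.4] 20.25
red_dish 0.66 [253.4 171. ] [ 596.3 -367.6    0. ]
red_carton_mid 0.84 [337.1 161.9] [ 699.3 -365.3   31. ]
red_carton_mid 0.68 [254.3 174.9] [ 597.6 -366.7   31. ]
rect red_carton_mid 0.96 ((597.7139282226562, -363.9102478027344), (52.933570861816406, 22.778085708618164), 81.11711120605469)
shift cm [ 39.7  -16.61  -1.78] turn rad 0.101
```

>>> servo_tool:
  increments:
    - [[3, -1, -1, 0], [7, -3, -2, 0.02], [11, -4.5, -2, 0.04], [15, -6.3, -2, 0.06], [19, -8, -2, 0.08], [22.5, -9.6, -2, 0.1], [26, -11, -2, 0.1], [30, -12.5, -2, 0.1], [34, -14.5, -2, 0.1], [37, -15.8, -2, 0.1], [39, -16.6, -2, 0.1], [39.7, -16.6, -2, 0.1]]
  hand: 150

```text
time_s: 21.45
position: [487.1, 53.5, 202.5]
tcp_rot: [-179.9, -0.0, 76.3]
ft_force: [-0.1, 0.4, 0.5]
width: 35.1
gripper_force: 0.0
```

>>> servo_tool:
  increments:
    - [[0, 0, 4, 0], [0, 0, 8, 0], [0, 0, 10.8, 0], [0, 0, 10.8, 0], [0, 0, 10.8, 0]]

```text
time_s: 21.87
position: [488.1, 49.4, 94.4]
tcp_rot: [-179.9, 0.1, 76.1]
ft_force: [-0.2, 0.2, 0.9]
width: 35.1
gripper_force: 0.0
```

Run:
```python
from h import *
st=see({'yellow_carton_mid':51.5,'upper_grip':73},'w8.png'); rect('yellow_carton_mid',65,st); go(488,50,23,76)
```

```text
[488.1  49.4  94.4] [-1.799e+02  1.000e-01  7.610e+01] [ -2.3  43.9 -12.9 109.3  18.7  29.  -42.1] 21.8667
yellow_carton_mid 0.69 [252.4 203.3] [485.7  50.6  51.5]
upper_grip 0.69 [319.8 213.5] [534.6  37.3  73. ]
rect yellow_carton_mid 0.79 ((488.8785095214844, 51.09300231933594), (52.207542419433594, 21.560522079467773), 75.28707885742188)
shift cm [-0.01 -0.16  7.35] turn rad 0.001
```

View pics/w8.png

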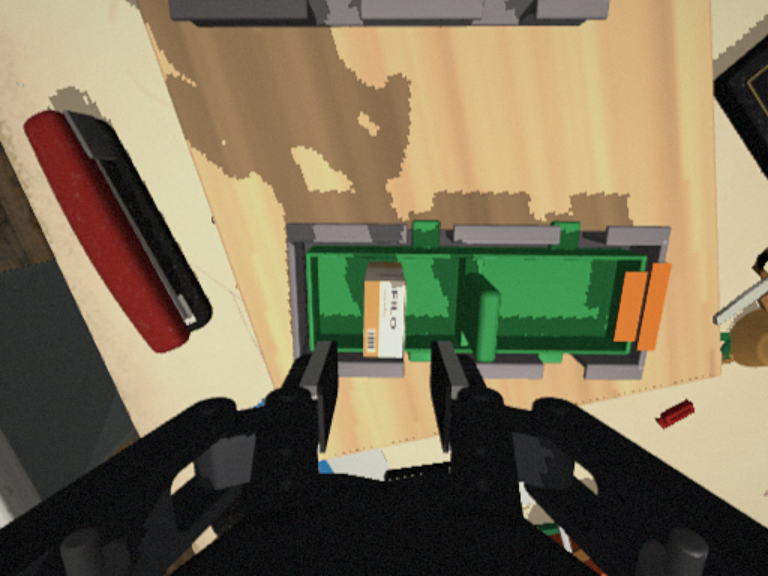

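The yellow-banded carton is centred between the fingers at display (384,310), and the tray is still nested. I grip and lift it.

>>> servo_tool:
  increments:
    - [[0, 0, 2.5, 0], [0.1, 0, 4.5, 0], [0.1, 0, 6, 0], [0.1, 0, 7, 0], [0.1, 0, 7.3, 0], [0.1, 0, 7.3, 0]]

```text
time_s: 22.57
position: [489.0, 50.8, 22.2]
tcp_rot: [180.0, -0.0, 76.1]
ft_force: [-0.3, 0.4, 0.7]
width: 35.0
gripper_force: 0.0
```

>>> servo_tool:
  increments:
    - [[0, 0, 0, 0], [0, 0, 0, 0], [0, 0, 0, 0], [0, 0, 0, 0], [0, 0, 0, 0]]
  hand: 255

```text
time_s: 22.98
position: [489.3, 50.9, 22.8]
tcp_rot: [179.9, -0.0, 76.1]
ft_force: [-0.8, 0.3, 8.0]
width: 21.1
gripper_force: 34.4
```

>>> servo_tool:
  increments:
    - [[0, 0, -0.5, 0], [0, 0, -1.2, 0], [0, 0, -2.2, 0], [0, 0, -4, 0], [0, 0, -6, 0], [0, 0, -9, 0], [0, 0, -12, 0], [0, 0, -15, 0], [0, 0, -15, 0]]

```text
time_s: 23.73
position: [490.3, 51.0, 177.3]
tcp_rot: [179.6, -0.2, 76.1]
ft_force: [-0.6, 0.4, 0.7]
width: 20.6
gripper_force: 33.2
```

Run:
```python
from h import *
st=see({'upper_grip':73,'yellow_dish':0,'tray_empty':22,'eraser_mid':31}); go(503,388,200,90)
```

```text
[490.3  51.  177.3] [179.6  -0.2  76.1] [ 1.000e-01  3.620e+01 -1.710e+01  1.041e+02  1.520e+01  4.150e+01
 -3.920e+01] 23.7333
upper_grip 0.71 [299.5 186.8] [535.5  39.3  73. ]
tray_empty 0.77 [253.7   7.9] [532.8 225.7  22. ]
eraser_mid 0.97 [255.8   5.1] [534.8 224.5  31. ]
shift cm [33.09 -6.7  -2.86] turn rad -0.243
```

>>> servo_tool:
  increments:
    - [[2, -0.4, -1, 0], [5, -1, -2, -0.04], [8, -1.7, -2.5, -0.08], [12, -2.5, -2.5, -0.12], [16, -3.3, -2.5, -0.16], [20, -4.1, -2.5, -0.2], [24, -5, -2.5, -0.24], [28, -5.8, -2.5, -0.24], [31, -6.4, -2.5, -0.24], [33, -6.7, -2.5, -0.24], [33, -6.7, -2.5, -0.24]]

```text
time_s: 24.9
position: [501.3, 391.5, 195.2]
tcp_rot: [-179.8, -0.0, 90.1]
ft_force: [-1.4, -0.4, -0.1]
width: 20.4
gripper_force: 33.2
```

>>> servo_tool:
  increments:
    - [[0, 0, 0, 0], [0, 0, 0, 0]]

```text
time_s: 25.07
position: [503.2, 386.3, 196.2]
tcp_rot: [-180.0, 0.1, 89.8]
ft_force: [0.3, 0.0, -0.1]
width: 20.6
gripper_force: 33.2
```

Run:
```python
from h import *
st=see({'yellow_dish':0}); rect('yellow_dish',6,st)
```

```text
[503.2 386.3 196.2] [-1.80e+02  1.00e-01  8.98e+01] [-32.4  47.3 -18.5  71.4  15.1  63.8 -52.3] 25.0667
rect yellow_dish 0.9 ((496.6195373535156, 398.8927307128906), (76.73536682128906, 78.43656921386719), 7.730088233947754)
```

>>> servo_tool:
  increments:
    - [[1.1, -0.6, 3.5, 0], [1.1, -0.6, 7, 0], [1.1, -0.6, 11, 0], [1.1, -0.6, 14, 0], [1.1, -0.6, 17, 0], [1.1, -0.6, 18.6, 0], [1.1, -0.6, 19.2, 0], [1.1, -0.6, 19.2, 0], [1.1, -0.6, 19.2, 0]]

```text
time_s: 25.97
position: [497.7, 398.3, 6.0]
tcp_rot: [180.0, -0.0, 89.8]
ft_force: [-0.4, -0.2, -0.6]
width: 20.9
gripper_force: 33.2
```

>>> servo_tool:
  increments:
    - [[0, 0, 0.1, 0], [0, 0, 0.2, 0], [0, 0, 0.3, 0], [0, 0, 0.4, 0], [0, 0, 0.4, 0]]

```text
time_s: 26.38
position: [497.2, 398.3, 1.0]
tcp_rot: [180.0, -0.0, 89.8]
ft_force: [-0.1, -0.7, -0.1]
width: 20.2
gripper_force: 33.2
```

>>> servo_tool:
  increments:
    - [[0, 0, 0.1, 0], [0, 0, 0.2, 0], [0, 0, 0.3, 0], [0, 0, 0.3, 0]]

```text
time_s: 26.72
position: [497.2, 398.3, -2.1]
tcp_rot: [-180.0, -0.0, 89.8]
ft_force: [0.3, -0.3, -0.2]
width: 20.6
gripper_force: 33.3
```

>>> servo_tool:
  increments:
    - [[0, 0, 0.1, 0], [0, 0, 0.15, 0], [0, 0, 0.15, 0]]

```text
time_s: 26.97
position: [497.3, 398.4, -2.2]
tcp_rot: [180.0, -0.0, 89.8]
ft_force: [-5.9, -5.6, 25.3]
width: 20.8
gripper_force: 36.7
```

>>> servo_tool:
  increments:
    - [[0, 0, 0, 0], [0, 0, 0, 0], [0, 0, 0, 0], [0, 0, 0, 0]]
  hand: 140

```text
time_s: 27.3
position: [497.2, 398.2, -3.7]
tcp_rot: [-180.0, 0.0, 89.8]
ft_force: [0.8, 0.9, 0.6]
width: 38.5
gripper_force: 0.0
```

>>> servo_tool:
  increments:
    - [[0, 0, -2, 0], [0, 0, -5, 0], [0, 0, -8, 0], [0, 0, -12, 0], [0, 0, -16, 0], [0, 0, -20, 0], [0, 0, -20, 0], [0, 0, -20, 0]]

```text
time_s: 27.97
position: [497.8, 398.7, 198.3]
tcp_rot: [179.9, -0.1, 89.8]
ft_force: [-0.7, 0.1, -1.4]
width: 38.3
gripper_force: 0.0
```

Run:
```python
from h import *
st=see({'yellow_dish':0,'yellow_carton_mid':26.5}); rect('yellow_carton_mid',50,st);rect('yellow_dish',6,st); go(534.5,38.3,190,76)
```

```text
[497.8 398.7 198.3] [ 1.799e+02 -1.000e-01  8.980e+01] [-33.6  47.4 -18.6  70.7  15.1  64.1 -53.3] 27.9667
yellow_dish 0.85 [252.3 173.3] [493.9 394.1   0. ]
yellow_carton_mid 0.57 [252.9 173.6] [495.  398.9  26.5]
rect yellow_carton_mid 0.64 ((497.6257629394531, 400.1660461425781), (43.85962677001953, 19.416757583618164), 89.77544403076172)
rect yellow_dish 0.98 ((496.7940673828125, 398.84918212890625), (77.87333679199219, 77.49628448486328), 7.59535551071167)
shift cm [-35.95   3.86   0.57] turn rad 0.241
```

Both cartons stand in their dishes, so next I go over the grip plate.

>>> servo_tool:
  increments:
    - [[-3, 0.3, 0, 0.02], [-7, 0.7, 0, 0.06], [-11, 1.2, 0, 0.1], [-15, 1.6, 0, 0.14], [-19, 2, 0, 0.18], [-23, 2.5, 0, 0.22], [-27, 2.9, 0, 0.24], [-31, 3.3, 0, 0.24], [-34, 3.7, 0, 0.24], [-36, 3.9, 0, 0.24], [-36, 3.9, 0, 0.24]]

```text
time_s: 29.13
position: [535.3, 33.2, 195.7]
tcp_rot: [-180.0, 0.1, 75.8]
ft_force: [0.2, -0.4, -0.1]
width: 38.6
gripper_force: 0.0
```

>>> servo_tool:
  increments:
    - [[0, 0, 4, 0], [0, 0, 8, 0], [0, 0, 9, 0], [0, 0, 9, 0], [0, 0, 9, 0]]

```text
time_s: 29.55
position: [535.4, 38.7, 107.3]
tcp_rot: [-180.0, -0.0, 76.1]
ft_force: [0.7, 0.6, 0.3]
width: 38.7
gripper_force: 0.0
```

Run:
```python
from h import *
st=see({'upper_grip':73,'upper_mark':51},'w9.png'); rect('upper_grip',55,st); go(535,38,30,76)
```

```text
[535.4  38.7 107.3] [-180.    -0.    76.1] [  0.6  45.5 -15.3  99.5  18.   37.4 -38.6] 29.55
upper_grip 0.6 [256.1 210. ] [535.4  36.4  73. ]
upper_mark 0.8 [361.1 197.8] [625.  18.  51.]
rect upper_grip 0.79 ((537.9564208984375, 44.58613586425781), (77.69666290283203, 180.21885681152344), 74.80321502685547)
shift cm [-0.06 -0.09  7.8 ] turn rad 0.001
```

View pics/w9.png

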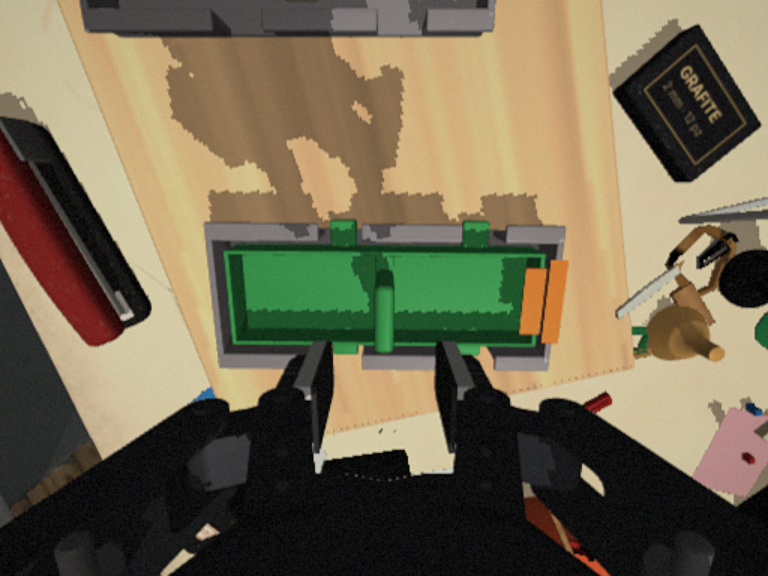

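The green tray is empty and still nested, with the grip plate centred at display (384,318). I grip it and lift straight up.

>>> servo_tool:
  increments:
    - [[-0.1, 0, 2.5, 0], [-0.1, 0, 5, 0], [-0.1, 0, 6.8, 0], [-0.1, 0, 7.6, 0], [-0.1, 0, 7.6, 0], [-0.1, 0, 7.6, 0]]

```text
time_s: 30.25
position: [535.3, 37.3, 31.3]
tcp_rot: [180.0, -0.0, 76.1]
ft_force: [0.2, 0.5, 0.6]
width: 38.5
gripper_force: 0.0
```

>>> servo_tool:
  increments:
    - [[0, 0, 0, 0], [0, 0, 0, 0], [0, 0, 0, 0], [0, 0, 0, 0], [0, 0, 0, 0], [0, 0, 0, 0]]
  hand: 255
  squeeze: 60

```text
time_s: 30.75
position: [535.4, 37.2, 31.6]
tcp_rot: [179.9, -0.0, 76.1]
ft_force: [-1.7, -0.5, 11.8]
width: 8.7
gripper_force: 60.3
```

>>> servo_tool:
  increments:
    - [[0, 0, -0.5, 0], [0, 0, -1, 0], [0, 0, -2, 0], [0, 0, -3, 0], [0, 0, -5, 0], [0, 0, -7, 0], [0, 0, -9, 0], [0, 0, -11, 0], [0, 0, -13, 0], [0, 0, -14, 0], [0, 0, -14, 0]]

```text
time_s: 31.67
position: [535.7, 37.3, 173.2]
tcp_rot: [179.8, -0.1, 76.1]
ft_force: [0.8, 0.6, -1.2]
width: 9.1
gripper_force: 58.7
```

Run:
```python
from h import *
st=see({'upper_grip':187},'w10.png'); rect('upper_grip',165,st); go(535,224,170,76)
```

```text
[535.7  37.3 173.2] [ 1.798e+02 -1.000e-01  7.610e+01] [  2.1  40.  -17.7  95.5  15.6  46.7 -36.3] 31.6667
upper_grip 0.71 [254.9 253.2] [531.8  23.  187. ]
rect upper_grip 0.69 ((534.8878784179688, 28.897254943847656), (106.25196075439453, 217.66336059570312), 76.04210662841797)
shift cm [ 1.816e+01 -4.460e+00  1.000e-02] turn rad 0.001
```

View pics/w10.png

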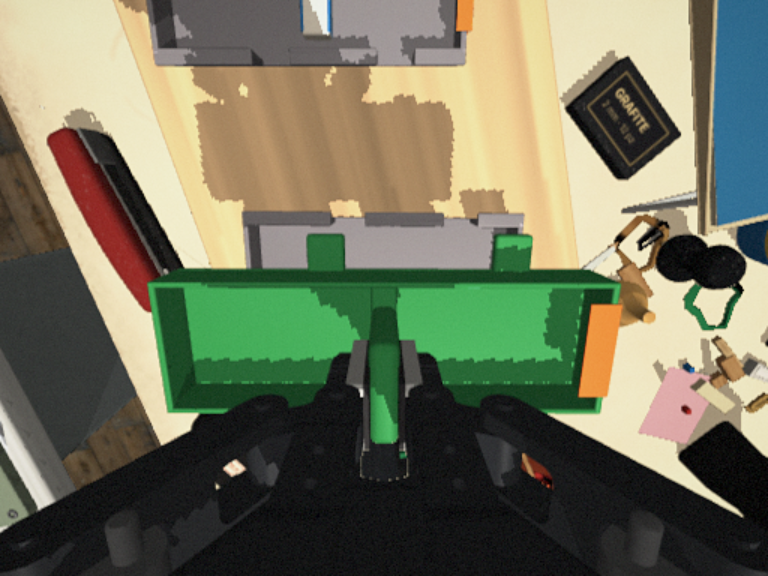

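The tray is held level, with its orange mark to the right. I move over the empty tray while turning half round.

>>> servo_tool:
  increments:
    - [[1, 0, -1.5, -0.05], [2.5, -0.5, -3, -0.12], [4.5, -1, -4.5, -0.22], [6.5, -1.5, -5, -0.32], [8.5, -2, -5, -0.42], [10.5, -2.5, -5, -0.52], [12.5, -3, -5, -0.62], [14.5, -3.5, -5, -0.72], [16.2, -4, -5, -0.82], [17.3, -4.2, -5, -0.92], [18.2, -4.4, -5, -1.0], [18.2, -4.4, -5, -1.1]]

```text
time_s: 32.82
position: [535.2, 226.4, 219.4]
tcp_rot: [-180.0, -0.1, 139.4]
ft_force: [-0.4, -1.0, -1.7]
width: 8.6
gripper_force: 58.7
```

>>> servo_tool:
  increments:
    - [[0, 0, 0, -0.1], [0, 0, 0, -0.2], [0, 0, 0, -0.3], [0, 0, 0, -0.4], [0, 0, 0, -0.5], [0, 0, 0, -0.6], [0, 0, 0, -0.7], [0, 0, 0, -0.8], [0, 0, 0, -0.9], [0, 0, 0, -1.0], [0, 0, 0, -1.1], [0, 0, 0, -1.1]]

```text
time_s: 33.82
position: [535.7, 224.1, 219.4]
tcp_rot: [180.0, -0.1, -157.6]
ft_force: [-0.1, 0.4, -2.4]
width: 9.0
gripper_force: 58.7
```

Run:
```python
from h import *
print(manip.observe()['joint_pos'].round(1)); go(535,224,220,-104)
```

```text
[ -2.2  47.1 -52.3  81.4  38.   70.1  53.9]
shift cm [ 0.07  0.02 -0.06] turn rad -0.935
```

>>> servo_tool:
  increments:
    - [[0, 0, 0, -0.1], [0, 0, 0, -0.2], [0, 0, 0, -0.3], [0, 0, 0, -0.4], [0, 0, 0, -0.5], [0, 0, 0, -0.6], [0, 0, 0, -0.7], [0, 0, 0, -0.8], [0, 0, 0, -0.88], [0, 0, 0, -0.935], [0, 0, 0, -0.935], [0, 0, 0, -0.935]]

```text
time_s: 34.82
position: [535.8, 224.3, 219.9]
tcp_rot: [180.0, -0.0, -104.5]
ft_force: [-0.1, 0.5, -1.4]
width: 8.7
gripper_force: 58.7
```

Run:
```python
from h import *
st=see({'tray_empty':22,'eraser_mid':31,'upper_mark':240},'w11.png'); rect('tray_empty',52,st); rect('upper_grip',214,st); go(535,224,100,-104)
```

```text
[535.8 224.3 219.9] [ 180.    -0.  -104.5] [  1.8  51.3 -65.1  81.3  46.6  76.7 100.1] 34.8167
tray_empty 0.88 [258.2 168.4] [532.1 223.3  22. ]
upper_mark 0.96 [403.3 232. ] [450.1 244.  240. ]
rect tray_empty 0.71 ((532.04296875, 207.36375427246094), (50.11891555786133, 201.0543975830078), 75.46501159667969)
no upper_grip
shift cm [ 0.06  0.08 12.04] turn rad -0.006
```

View pics/w11.png

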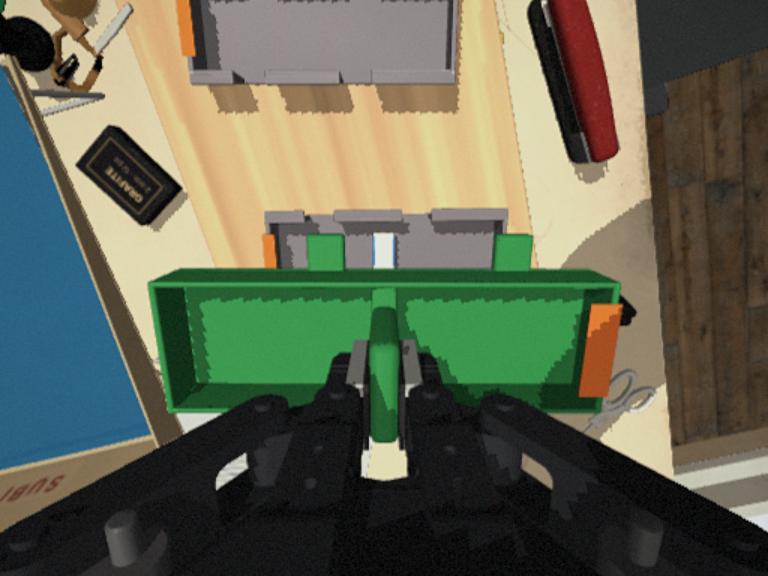

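The green tray's orange mark is now at the right end (toward the robot), and the grey tray's is at the left, so they are opposite. The grey ledge (265–507 display) is centred under the plate at 384. I lower it.

>>> servo_tool:
  increments:
    - [[0, 0, 3, -0.008], [0, 0.05, 6, -0.008], [0, 0.05, 9, -0.008], [0, 0.05, 12, -0.008], [0, 0.05, 14, -0.008], [0, 0.05, 15, -0.008], [0, 0.05, 15.2, -0.008], [0, 0.05, 15.2, -0.008], [0, 0.05, 15.2, -0.008]]

```text
time_s: 35.87
position: [535.9, 224.9, 69.7]
tcp_rot: [-179.9, 0.1, -103.9]
ft_force: [-1.2, -0.3, -1.1]
width: 8.9
gripper_force: 58.6
```

Run:
```python
from h import *
st=see({'tray_empty':22,'upper_grip':110,'upper_mark':88},'w12.png')
```

```text
[535.9 224.9  69.7] [-1.799e+02  1.000e-01 -1.039e+02] [  0.2  61.9 -58.6  91.1  58.5  62.   91.3] 35.8667
upper_grip 0.91 [254.7 252.2] [536.6 225.  110. ]
upper_mark 0.8 [404.1 229.2] [448.5 242.8  88. ]
```

View pics/w12.png

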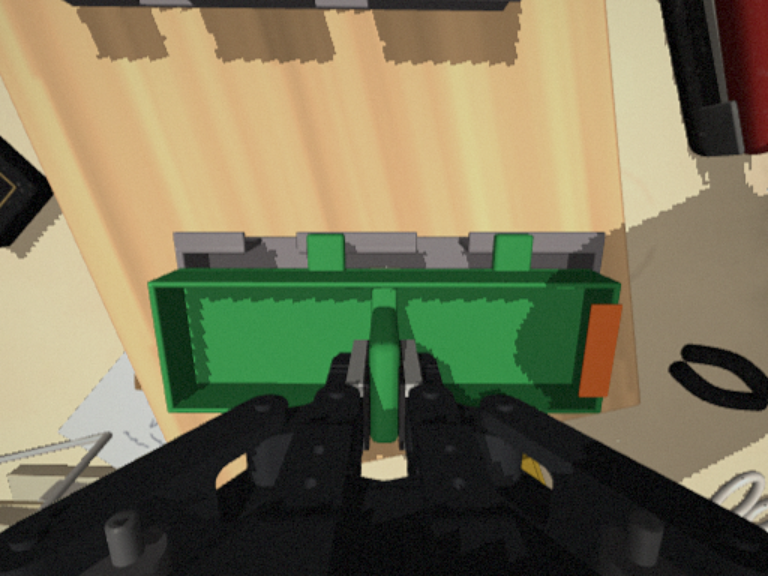

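Run:
```python
from h import *
st=manip.observe(); y=np.deg2rad(-103.9); tx=np.array([np.cos(y),np.sin(y),0]); ty=np.array([np.sin(y),-np.cos(y),0]); P=np.array(st['position'])*[1,1,0]
for nm,a,b,z in (('ledge L',44,-100,52),('ledge R',44,100,52),('ear',44,-25,69),('ear+',44,55,69),('ear low',44,-25,63)): print(nm,proj('wrist',P+a*tx+b*ty+[0,0,z],st)*1.5)
```

```text
ledge L [166.33774959 231.22945965]
ledge R [602.13974332 231.67302854]
ear [324.39744964 236.57227711]
ear+ [515.49245034 236.769758  ]
ear low [326.35500241 234.63549421]
```

>>> servo_tool:
  increments:
    - [[0, 0.2, 0.1, 0], [0, 0.2, 0.4, 0], [0, 0.2, 0.7, 0], [0, 0.2, 0.9, 0], [0, 0.2, 0.9, 0], [0, 0.2, 0.9, 0]]

```text
time_s: 36.57
position: [533.5, 225.0, 59.3]
tcp_rot: [180.0, -0.0, -103.8]
ft_force: [0.0, -0.0, -1.9]
width: 9.2
gripper_force: 58.8
```

>>> servo_tool:
  increments:
    - [[0, 0, 0.1, 0], [0, 0, 0.15, 0], [0, 0, 0.15, 0]]

```text
time_s: 36.82
position: [533.7, 225.1, 58.6]
tcp_rot: [-180.0, 0.0, -103.8]
ft_force: [-1.6, -2.5, 9.8]
width: 9.2
gripper_force: 60.6
```

Contact came at the expected height (58.6). I release and rise.

>>> servo_tool:
  increments:
    - [[0, 0, 0, 0], [0, 0, 0, 0], [0, 0, 0, 0], [0, 0, 0, 0], [0, 0, 0, 0]]
  hand: 140

```text
time_s: 37.23
position: [533.6, 225.0, 57.9]
tcp_rot: [180.0, 0.0, -103.8]
ft_force: [-0.3, 0.3, -0.0]
width: 38.6
gripper_force: 0.0
```

>>> servo_tool:
  increments:
    - [[0, 0, -1, 0], [0, 0, -3, 0], [0, 0, -6, 0], [0, 0, -10, 0], [0, 0, -14, 0], [0, 0, -17, 0], [3, 0, -17, 0], [6, 0, -17, 0], [6, 0, -17, 0], [6, 0, -17, 0]]

```text
time_s: 38.07
position: [519.3, 165.5, 228.7]
tcp_rot: [-180.0, -0.0, -103.9]
ft_force: [0.3, 0.2, -0.4]
width: 38.8
gripper_force: 0.0
```

Run:
```python
from h import *
st=see({'tray_empty':22,'upper_grip':100,'upper_mark':78,'yellow_carton_mid':26.5,'yellow_dish':0},'w13.png'); rect('upper_grip',78,st); rect('tray_empty',52,st)
b=grab_frame('side'); Z={'red_carton_mid':31,'red_dish':0,'yellow_carton_mid':26.5,'yellow_dish':0}
for n,z in Z.items():
    for r in mark_of('side',n): print(n,round(r['confidence'],2),onz('side',r['uv'],z).round(0))
```

```text
[519.3 165.5 228.7] [-180.    -0.  -103.9] [  9.4  48.4 -67.   88.2  45.7  74.2 102.6] 38.0667
tray_empty 0.93 [258.2 207.6] [530.1 222.2  22. ]
upper_grip 0.69 [252.6 231.2] [538.  223.9 100. ]
upper_mark 0.81 [326.6 224.3] [447.3 246.4  78. ]
yellow_carton_mid 0.38 [300.  307.8] [504.9 401.8  26.5]
yellow_dish 0.56 [300.3 295.8] [499.8 399.9   0. ]
rect upper_grip 0.8 ((531.7952270507812, 217.1688690185547), (82.10065460205078, 185.0870361328125), 77.06788635253906)
rect tray_empty 0.57 ((607.566162109375, 182.7965087890625), (95.54917907714844, 51.27904510498047), 28.141069412231445)
red_carton_mid 0.83 [ 605. -369.   31.]
red_carton_mid 0.68 [ 696. -380.   31.]
red_dish 0.63 [ 596. -374.    0.]
yellow_carton_mid 0.37 [500. 348.  26.]
```

View pics/w13.png

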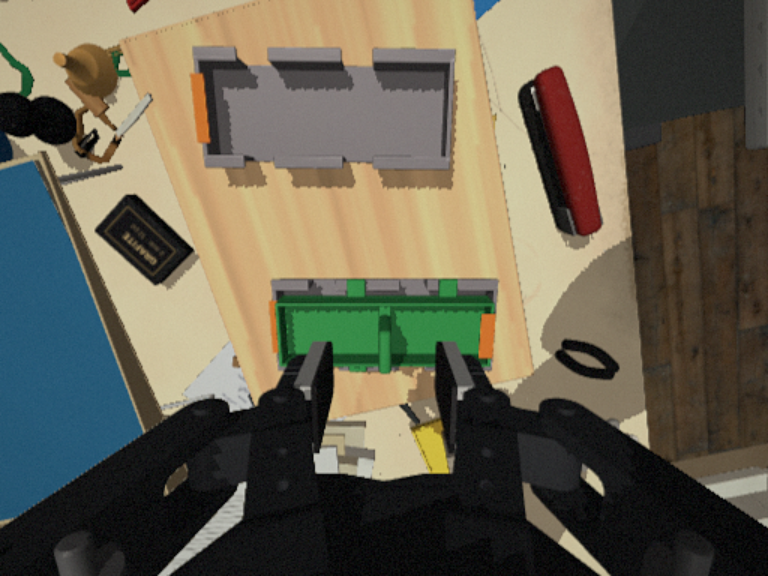

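The last picture shows the green tray centred (278–496 display) and level on the grey tray's ledges (272–498). The orange marks are at opposite ends and the gripper is clear. I hand in.

```bash
python3 -c "from rig import manip; print(manip.sign_off())"
```

```text
the job is handed in; nothing more can be done
None
```

The job is handed in at about 38 s of the 128 s allowed: each carton stands in the dish of its colour, the eraser lies in the grey tray, and the green tray rests turned half round on its ledges; my last views agreed, but the sign-off returned no verdict.

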